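Set the whetstone in its spring-jaw holder

TASK

Get the sharpening place ready: pick up the whetstone and set it, stone side up, in the spring-jaw holder. Push one end of its wooden base under the lip of one sprung jaw and on against the spring until the other end can be lowered inside the other jaw's lip, lay it flat on the bed and let the two springs centre it. Be gentle: do not ram a jaw against its end stop or press the stone down onto a lip, and leave the other things where they are.

Things in the scene. Friction and masses are not known exactly. Their poses are not given: they have to be found in the camera images.
- whetstone: Whetstone on a bamboo base, lying on the cooktop. Long axis its own x, origin at the centre of the underside, z up. Base 170 x 50 x 8 thick; glued on it the stone, 138 x 50 x 14 (red-brown below, pale grey on top): 22 high in all, with 16 mm of bare base at each end as a tongue. 0.34 to 0.53 kg. Grasp across the 50 mm width near the middle.
- holder: Grey whetstone holder on suction feet, fixed to the cooktop. Origin under its foot's centre, z up, jaw axis its own y. The foot clamps a carriage (two rods, bed, two orange sprung jaws; 284 long, 58 wide) wherever the cook last set it: up to 18 mm either way along y. That offset is not reported: see it, or feel it when a tongue meets a jaw. It stays put in use.
- bed (a point): Fixed point of the foot: where the middle of the bed's top would be with the carriage exactly central (32 mm above the cooktop). The bed, 120 long (y), 46 wide (x), has two slippery white runners. Holder axes. The true carriage middle lies up to 18 mm from here along y; jaw distances are counted from that true middle.
- groove (a point): Fixed point of the foot: bottom of the left (+y) jaw's groove at rest with the carriage central, 77 from the middle, 36 high. Each groove opens to the middle: floor 30 high, reaching to 69 from the middle; lip edge at 70, lip underside 47 high there, about 43 at the groove bottom; lip and jaw top about 50 high, jaw 54 wide, back at 97, end block out to 142.
- jaw_left (a joint): How far the +y jaw is pushed outward (m): 0 at rest, 0.028 at its hard stop. The other tongue can go down inside the other lip only when this jaw is out by more than 0.023; seated, each jaw is out about 0.008. Spring: 7 N at rest, plus 0.35 N per mm (17 N at the stop); damped, about 4 N more at 0.1 m/s.
- jaw_right (a joint): The same for the jaw at the holder's -y end; grows outward, towards -y.
- tumbler: Bystander: clear glass tumbler, 78 wide, 145 high, left of the holder; origin under its centre.
- pepper_mill: Bystander: dark wooden pepper mill, 58 wide, 170 high, at the back; origin under its centre.
- salt_shaker: Bystander: salt shaker with metal cap, 44 wide, 90 high, at the back; origin under its centre.
- mug: Bystander: mug with yellow stripes, 86 wide without its handle, 101 high, at the back right; origin under its centre.
- scissors: Bystander: blue-handled scissors, waiting to be sharpened, on the chopping board on the worktop at the right; 199 long, 9 high.
- garlic: Bystander: garlic bulb, 60 wide, 58 high, on the chopping board; origin under its centre.

How it is judged:
On the way:
1. with one end in its groove, the whetstone pushes one jaw more than 18 mm outward (value of joint any of jaw_left, jaw_right above 0.018 m and horizontal distance between whetstone and holder below 0.06 m), for 0.1 s.
At the end, for the whole second after the job is handed in: The whetstone lies flat (within 0.04 rad, stone side up) on the holder's bed, underside 29 to 35 mm above the cooktop, in line with the jaw axis within 0.07 rad and 9 mm sideways, held and centred between both jaws (each pushed out by 3 to 13 mm), at rest (z of whetstone in the frame of holder between 0.029 and 0.035 m and x of whetstone in the frame of holder between -0.009 and 0.009 m and angle between the x axis of whetstone and the y axis of holder, either way round below 0.07 rad and angle between whetstone's own z axis and vertical below 0.04 rad and value of joint jaw_left between 0.003 and 0.013 m and value of joint jaw_right between 0.003 and 0.013 m and linear speed of whetstone below 0.01 m/s); the robot touches nothing.
It fails at once if the whetstone is forced against the holder with more than 35 N (contact force between whetstone and holder above 35 N).
It fails at once if the gripper or arm presses on the holder with more than 25 N (contact force between the arm and holder above 25 N).
It fails at once if a bystander (tumbler, pepper mill, salt shaker, mug, scissors, garlic) is moved by more than 20 mm (distance of any of tumbler, pepper_mill, salt_shaker, mug, scissors, garlic from where it was at the start of the episode above 0.02 m).
It also fails if it takes over 54 s, if anything falls off the work surface, if the arm or the gripper's body presses on something with over 40 N, if the wrist force passes 120 N, or if a joint passes its speed limit or range.

ROBOT

A 7-joint arm with a two-finger parallel gripper is mounted at the origin on a cart in front of the work surface, level with it; the furniture and walls round the work are solid. World frame = base frame: x ahead of the robot, y to its left, z up, the work surface at z = 0. Lengths are in m, angles in rad, forces in N, time in s.
With the tool pointing down it reaches from about 0.35 to 0.9 m from the base axis. Payload 8.1 kg.
Tool frame: the origin (TCP) lies where the fingers leave the gripper's body, on its centre line; the fingertips stand 66 mm ahead of it and the grasp point (between the pads) lies 47 mm ahead of it; z points along the fingers, y is the line along which they close (so a half turn about z gives the same grasp; the last joint's range is limited). The gripper opens to 92 mm and grips with 3 to 60 N. Pads are 19 mm wide; open, the fingers measure 130 mm over their backs; the gripper's body (75 mm by 190 mm) begins 47 mm behind the grasp point.
Start: joints at [1.083, 0.434, 0.025, 1.573, -0.012, 1.134, -0.075], TCP at [0.235, -0.579, 0.292] pointing down, gripper open.
Joint ranges: [-2.62, 2.62], [-0.44, 2.09], [-1.27, 1.32], [0.08, 2.57], [-1.32, 4.46], [0.12, 2], [-2.74, 2.74]. Speed limits (rad/s): [2.22, 2.22, 3.01, 3.01, 3.14, 3.14, 3.14].

INTERFACE

Orientations are given as a rotation vector (axis times angle).
In Python, from cell import arm gives the robot as it stands.
- The arm moves only by the tool send_rows, never from a script. Its argument "motion" is text: rows parted by semicolons, each of 7 numbers parted by spaces: the closure, from 0 (fully open) to 1 (shut), then the shift along the world's x, y, z in m, then the turn, a rotation vector about the world's x, y, z in degrees. A call has 1 to 5 rows; each row shifts and turns the commanded pose from where the row before left it; what a row does not reach is not made up. A row lasts 1/8 s, in which the tool goes at most 62.5 mm and 10.7 degrees, less where a joint would pass 70% of its speed; a pose out of reach is approached as far as the arm can. A call is refused whole if a number of a shift passes 0.0625 or a number of a turn 10.7, either way. A call with a gripper value outside its range is refused whole. The fingers move at their own pace and stop on an object; "force" is the grip in N (left out, the last holds). Time passes only in rows, so rows that do not move let the fingers close. It gives the time, the measured TCP pose, the force, the opening and the grip force at its end, in the units of the state.
- arm.observe(): the state, without advancing time (a new reading comes with each control period).
- arm.get_image(name): name is "scene" or "top" or "wrist"; returns (picture, depth): 420x560x3 uint8, blue, green, red; 420x560 float32, m along the optical axis (not along the pixel's ray), 0 where there is no reading.
- arm.camera_model(name): a dict with "fx", "fy", "cx", "cy" (pixels), "view" (4x4, takes a point from world to camera coordinates). Camera axes: x right, y down, z forward; pixel columns grow to the right and rows downward; lengths in m; the calibration is good to about 2 mm. A picture is of the moment at which its call begins: read the wrist's pose just before it. camera_model takes no time and is no camera call; for the wrist camera it gives the pose at the moment of the call.
- arm.sign_off(): hands the job in; it is judged then, once.
The state is a dict: "clock": time; "joints": joint angles; "dq": joint speeds; "joint_efforts": joint torques, N m; "position": TCP position; "ee_rot": TCP orientation; "force": force on the tool from outside, world axes, zero at the start; "ft_torque": the same for the moment, N m; "width": opening from 0.0 (shut) to 1.0 (fully open); "gripper_force": force on a finger pad.
Only numpy, scipy, OpenCV 4.12 (cv2) and the standard library are available. Lean on these libraries where they do the work, as an engineer would, in place of code of your own. Each camera call takes 0.05 s, during which the arm holds its last target. There are 200 camera calls.

## Working session

There is one attempt and no reset: what is moved stays moved. The work goes in short steps, Python scripts to look and compute and a tool call to move; the robot and the scene stay as the last step left them, time stands still between calls to the robot, and variables do not carry over. Pictures are saved under pics/ and viewed, at most 10 in all, crops included, and the job is handed in when it is done.

Besides the shell and the picture viewer there is one more tool, called after "Request:" as name(argument=value, ...) on one line, values as JSON. send_rows: Moves the arm, as the interface text tells. Its arguments: {"type":"object","properties":{"motion":{"type":"string"},"force":{"type":"number"}},"required":["motion"]}

```bash
mkdir -p pics
cat > h.py <<'E'
import numpy as np, cv2
from cell import arm
def grab(n):
    m=arm.camera_model(n); im,d=arm.get_image(n); return im,d,m
def cloud(d,m):
    v,u=np.mgrid[:d.shape[0],:d.shape[1]]
    c=np.stack([(u-m['cx'])/m['fx']*d,(v-m['cy'])/m['fy']*d,d],-1)
    V=np.array(m['view']); return (c-V[:3,3])@V[:3,:3]
E
python3 - <<'E'
from h import *
for n in('scene','top'):
    im,d,m=grab(n); cv2.imwrite(f'pics/{n}0.png',im); np.savez(f'{n}0.npz',im=im,P=cloud(d,m),d=d)
print(arm.observe())
E
```

```text
{'clock': 0.1, 'joints': array([ 1.08337867,  0.43514435,  0.02494792,  1.5739846 , -0.01159545,
        1.13401764, -0.07508023]), 'dq': array([ 3.09346298e-04, -3.13772904e-03, -1.06213546e-03, -5.45786634e-04,
       -6.86391521e-04, -8.72939611e-05, -1.69917807e-03]), 'joint_efforts': array([ 3.31938296e-03, -6.69132400e+01,  9.88373011e-01, -3.15146649e+01,
       -6.04640041e-02,  3.73636221e-02,  1.00758778e-04]), 'position': array([ 0.23445343, -0.57896667,  0.29153697]), 'ee_rot': array([-3.08229655e+00, -6.00450984e-01,  6.08640254e-04]), 'force': array([-0.25778772, -0.0291387 ,  0.38280687]), 'ft_torque': array([ 0.02479585,  0.02291282, -0.05206833]), 'gripper_force': 0.0, 'width': 0.9996963850216489}
```

View pics/top0.png

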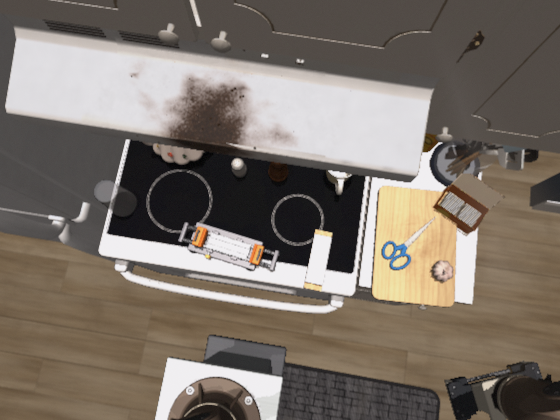

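View pics/scene0.png

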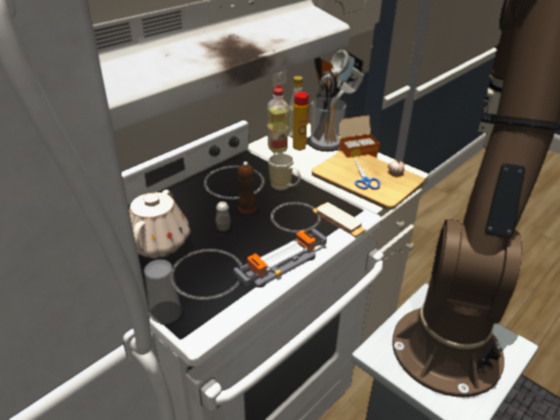

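The top view shows the holder centred near (229,247), with orange jaws at (200,237) and (257,255). The whetstone is at (318,259), the tumbler at far left (120,203), and the pepper mill, salt shaker and mug are behind.

```bash
cat > m.py <<'E'
from h import *
def rect(P,mask,zl,zh,box):
    x0,x1,y0,y1=box
    k=mask&(P[...,2]>zl)&(P[...,2]<zh)&(P[...,0]>x0)&(P[...,0]<x1)&(P[...,1]>y0)&(P[...,1]<y1)
    Q=P[k]; 
    if len(Q)<5: return len(Q)
    r=cv2.minAreaRect(Q[:,:2].astype(np.float32)); return len(Q),Q.mean(0).round(4),np.round(r[0],4),np.round(r[1],4),round(r[2],2)
def orange(im):
    h=cv2.cvtColor(im,cv2.COLOR_BGR2HSV); return (h[...,0]>4)&(h[...,0]<16)&(h[...,1]>190)&(h[...,2]>150)
E
python3 - <<'E'
from m import *
f=np.load('top0.npz');P,im=f['P'],f['im']
for uv in[(229,247),(200,237),(257,255),(318,259),(150,250),(120,203),(278,170),(238,165),(338,180),(170,250),(390,100),(350,270)]: print(uv,P[uv[1],uv[0]].round(3))
n,l=cv2.connectedComponents(orange(im).astype(np.uint8))
for i in range(1,n):
    Q=P[l==i]
    if len(Q)>15: print(i,len(Q),Q.mean(0).round(4),Q[:,2].max())
c=P[259,318]
b=(c[0]-.12,c[0]+.12,c[1]-.1,c[1]+.1)
print('stone',rect(P,np.ones(P.shape[:2],bool),.016,.03,b)); print('base',rect(P,np.ones(P.shape[:2],bool),.005,.03,b))
c=P[247,229]
print('holder',rect(P,np.ones(P.shape[:2],bool),.02,.06,(c[0]-.12,c[0]+.12,c[1]-.17,c[1]+.17)))
E
```

```text
(229, 247) [0.471 0.044 0.033]
(200, 237) [0.484 0.127 0.047]
(257, 255) [ 0.46  -0.038  0.05 ]
(318, 259) [ 0.479 -0.207  0.021]
(150, 250) [ 0.431  0.271 -0.004]
(120, 203) [0.534 0.349 0.095]
(278, 170) [ 0.702 -0.057  0.075]
(238, 165) [0.694 0.054 0.089]
(338, 180) [ 0.696 -0.226  0.087]
(170, 250) [ 0.317 -0.124  1.296]
(390, 100) [ 0.706 -0.256  0.561]
(350, 270) [ 0.466 -0.302  0.001]
1 52 [0.4827 0.1208 0.0473] 0.05750968847223319
3 28 [ 0.4635 -0.0269  0.0485] 0.05320024438419738
stone (862, array([ 0.4775, -0.2062,  0.0218]), array([ 0.4785, -0.2063]), array([0.0502, 0.1382]), 87.04)
base (1101, array([ 0.4774, -0.2064,  0.019 ]), array([ 0.4952, -0.2086]), array([0.2051, 0.195 ]), 0.29)
holder (1602, array([0.4723, 0.0498, 0.0342]), array([0.4656, 0.0498]), array([0.2844, 0.0839]), 81.1)
```

Sizes check out: the stone measures 50 x 138 mm with its long axis at about -3° from x, and the holder is 284 mm long. I'll go over the holder for a close look with the wrist camera.

Request:
send_rows(motion="0 0.021 0.056 0 0 0 0;0 0.021 0.056 0 0 0 0;0 0.021 0.056 0 0 0 0;0 0.021 0.056 0 0 0 0;0 0.021 0.056 0 0 0 0")

```text
clock: 0.72
position: [0.3399, -0.2974, 0.2921]
ee_rot: [3.084, 0.601, -0.0]
force: [1.9, 0.4, 0.4]
width: 1.002
gripper_force: 0.0
```

Request:
send_rows(motion="0 0.021 0.056 0.01 0 0 0;0 0.021 0.056 0.01 0 0 0;0 0.021 0.056 0.01 0 0 0;0 0.021 0.056 0.01 0 0 0;0 0.021 0.056 0.01 0 0 0")

```text
clock: 1.35
position: [0.4447, -0.0175, 0.3426]
ee_rot: [3.083, 0.6, 0.0]
force: [1.1, -0.8, 0.2]
width: 1.0
gripper_force: 0.0
```

Request:
send_rows(motion="0 0.0 0.04 0 0 0 0;0 0 0 0 0 0 0;0 0 0 0 0 0 0")

```text
clock: 1.72
position: [0.4444, 0.0199, 0.3419]
ee_rot: [3.083, 0.6, -0.001]
force: [0.0, -0.4, -0.1]
width: 0.999
gripper_force: 0.0
```

Run:
```python
from m import *
s=arm.observe(); print(s['position'],s['ee_rot'])
im,d,m=grab('wrist'); cv2.imwrite('pics/w1.png',im); P=cloud(d,m); np.savez('w1.npz',im=im,P=P,d=d)
print(np.linalg.inv(m['view']).round(3))
n,l=cv2.connectedComponents(orange(im).astype(np.uint8))
for i in range(1,n):
    Q=P[l==i]
    if len(Q)>60: print(i,len(Q),Q.mean(0).round(4),rect(P,l==i,.046,.056,(0,1,-1,1)))
```

```text
[0.44437716 0.01994683 0.34192206] [ 3.08332548e+00  6.00003319e-01 -1.28980959e-03]
[[ 0.376 -0.892 -0.252  0.512]
 [-0.927 -0.361 -0.103  0.048]
 [ 0.001  0.273 -0.962  0.433]
 [ 0.     0.     0.     1.   ]]
1 694 [0.4842 0.1258 0.0492] (681, array([0.4839, 0.1259, 0.0488]), array([0.4844, 0.1294]), array([0.0269, 0.0519]), 82.3)
4 450 [ 0.4753 -0.0346  0.0495] (438, array([ 0.475 , -0.0346,  0.0489]), array([ 0.4722, -0.0369]), array([0.0271, 0.0299]), 82.7)
```

View pics/w1.png

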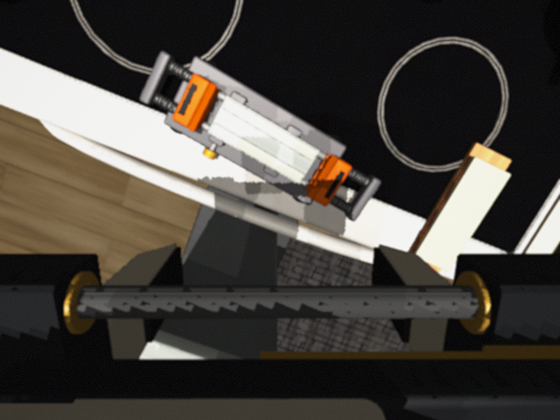

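The wrist view shows the left jaw at (195,103), the right jaw at (330,178, partly shaded), the bed between them, and the whetstone's far end at (480,160). I'll refine the jaws' geometry with a looser colour mask.

Run:
```python
from m import *
f=np.load('w1.npz');P,im=f['P'],f['im']
h=cv2.cvtColor(im,cv2.COLOR_BGR2HSV); o=(h[...,0]<20)&(h[...,1]>120)&(h[...,2]>40)
a=np.radians(82.5);u=np.array([np.cos(a),np.sin(a)]);n=np.array([u[1],-u[0]])
for nm,box in(('L',(.4,.56,.1,.16)),('R',(.4,.56,-.075,0))):
    for zl in(.046,):
        print(nm,rect(P,o,zl,.056,box))
        k=o&(P[...,2]>zl)&(P[...,2]<.056)&(P[...,0]>box[0])&(P[...,0]<box[1])&(P[...,1]>box[2])&(P[...,1]<box[3])
        Q=P[k][:,:2]; print(np.percentile(Q@u,[1,50,99]).round(4),np.percentile(Q@n,[1,50,99]).round(4), P[k][:,2].mean())
# bed runners / everything by height: lateral & axial extents
B=(P[...,2]>.026)&(P[...,2]<.04)&(h[...,1]<60)&(h[...,2]>120)&(P[...,1]>-.03)&(P[...,1]<.12)&(P[...,0]>.4)&(P[...,0]<.55)
Q=P[B]; print('bed',np.percentile(Q[:,:2]@u,[1,50,99]).round(4),np.percentile(Q[:,:2]@n,[1,50,99]).round(4),np.median(Q[:,2]))
A=(P[...,2]>.012)&(P[...,2]<.06)&(P[...,1]>-.14)&(P[...,1]<.22)&(P[...,0]>.38)&(P[...,0]<.56)
Q=P[A];print('all',np.percentile(Q[:,:2]@u,[.3,50,99.7]).round(4),np.percentile(Q[:,:2]@n,[1,50,99]).round(4),cv2.minAreaRect(Q[:,:2].astype(np.float32)))
# stone visible & cooktop height
print('stone',rect(P,np.ones(o.shape,bool),.016,.03,(.35,.62,-.3,-.14)))
```

```text
L (1230, array([0.4843, 0.1284, 0.0489]), array([0.4838, 0.1296]), array([0.0273, 0.0532]), 82.1)
[0.1782 0.1898 0.2047] [0.437  0.4637 0.4888] 0.04890157084416573
R (1030, array([ 0.4619, -0.0338,  0.049 ]), array([ 0.4609, -0.0351]), array([0.0274, 0.0528]), 81.55)
[0.0124 0.0273 0.0389] [0.4361 0.4629 0.4874] 0.048967197838281705
bed [0.0498 0.1106 0.1674] [0.4392 0.4623 0.4843] 0.029963170486916987
all [-0.0294  0.1216  0.2469] [0.4212 0.4642 0.5019] ((0.46850404143333435, 0.04783147573471069), (0.2846321761608124, 0.09061744064092636), 82.11151885986328)
stone (4656, array([ 0.4806, -0.2057,  0.0212]), array([ 0.4772, -0.2069]), array([0.0519, 0.1379]), 87.24)
```

Request:
send_rows(motion="0 0.0067 -0.0453 -0.038 0 0 -5;0 0.0067 -0.0453 -0.038 0 0 -5;0 0.0067 -0.0453 -0.038 0 0 -5;0 0.0067 -0.0453 -0.038 0 0 -5;0 0.0067 -0.0453 -0.038 0 0 -5")

```text
clock: 2.4
position: [0.4775, -0.209, 0.1511]
ee_rot: [3.139, -0.089, 0.0]
force: [0.7, -0.2, 0.1]
width: 1.001
gripper_force: 0.0
```

Request:
send_rows(motion="0 0 0 -0.01 0 0 0;0 0 0 0 0 0 0;0 0 0 0 0 0 0")

```text
clock: 2.78
position: [0.4784, -0.2052, 0.1432]
ee_rot: [3.141, -0.079, 0.002]
force: [0.2, 0.8, -0.1]
width: 1.001
gripper_force: 0.0
```

```bash
cat > st.py <<'E'
from h import *
from scipy.spatial.transform import Rotation as R
M=np.array([.47235,.04725]);a=np.radians(82.0);u=np.array([np.cos(a),np.sin(a)]);n=np.array([u[1],-u[0]])
def st():
    s=arm.observe();r=R.from_rotvec(s['ee_rot']).as_matrix();p=s['position']; g=p+.047*r[:,2]
    f=s['force']
    print(s['clock'],'tcp',p.round(4),'grasp',g.round(4),'yang %.2f'%np.degrees(np.arctan2(r[1,1],r[0,1])),'z',r[:,2].round(4),
     'f',f.round(1),'fu %.1f'%(f[:2]@u),'w %.1f mm'%(s['width']*92),'gf',round(s['gripper_force'],1))
    print('rel tcp u,n',((p[:2]-M)@u).round(4),((p[:2]-M)@n).round(4),'q',s['joints'].round(2)); return s
E
python3 -c "from st import *;st()"
```

```text
2.775 tcp [ 0.4784 -0.2052  0.1432] grasp [ 0.4785 -0.2052  0.0962] yang -92.88 z [ 1.2e-03 -1.0e-04 -1.0e+00] f [ 0.2  0.8 -0.1] fu 0.8 w 92.1 mm gf 0.0
rel tcp u,n -0.2491 0.0412 q [ 0.45  0.46 -0.19  1.98  0.13  0.71 -1.44]
```

Request:
send_rows(motion="0 0 -0.0014 -0.035 0 0 0;0 0 0 -0.028 0 0 0;0 0 0 -0.01 0 0 0;0 0 0 0 0 0 0;0.3 0 0 0 0 0 0", force=20)

```text
clock: 3.4
position: [0.4789, -0.2073, 0.0705]
ee_rot: [3.14, -0.081, 0.003]
force: [-0.5, -0.2, 0.0]
width: 0.934
gripper_force: 0.0
```

Request:
send_rows(motion="0.6 0 0 0 0 0 0;0.6 0 0 0 0 0 0;0.6 0 0 0 0 0 0;0.6 0 0 0 0 0 0", force=50)

```text
clock: 3.9
position: [0.4781, -0.2073, 0.0693]
ee_rot: [3.14, -0.081, 0.0]
force: [-0.2, -0.8, 2.2]
width: 0.537
gripper_force: 50.0
```

```bash
python3 -c "from st import *;st()"
```

```text
3.9 tcp [ 0.4781 -0.2073  0.0693] grasp [ 0.4781 -0.2073  0.0223] yang -92.96 z [ 1.e-04 -2.e-04 -1.e+00] f [-0.2 -0.8  2.2] fu -0.8 w 49.4 mm gf 50.0
rel tcp u,n -0.2513 0.0411 q [ 0.43  0.58 -0.16  2.03  0.17  0.55 -1.48]
```

Request:
send_rows(motion="0.6 0 0 0.045 0 0 0;0.6 0 0 0.045 0 0 0;0.6 -0.0008 0.027 0.0057 0 0 10;0.6 -0.0008 0.027 0 0 0 10;0.6 -0.0008 0.027 0 0 0 10")

```text
clock: 4.53
position: [0.475, -0.1254, 0.1646]
ee_rot: [-3.052, -0.743, 0.002]
force: [-0.8, -0.3, -5.1]
width: 0.54
gripper_force: 50.0
```

Request:
send_rows(motion="0.6 -0.0008 0.027 0 0 0 10;0.6 -0.0008 0.027 0 0 0 10;0.6 -0.0008 0.027 0 0 0 10;0.6 -0.0008 0.027 0 0 0 10;0.6 -0.0008 0.027 0 0 0 10")

```text
clock: 5.15
position: [0.471, 0.0094, 0.1645]
ee_rot: [-2.452, -1.963, 0.002]
force: [-0.1, -0.4, -5.0]
width: 0.544
gripper_force: 50.0
```

Request:
send_rows(motion="0.6 -0.0008 0.027 0 0 0 5;0.6 0 0 0 -4.95 0.7 0;0.6 0 0 0 -4.95 0.7 0;0.6 0 0 0 0 0 0;0.6 0 0 0 0 0 0")

```text
clock: 5.78
position: [0.4705, 0.0355, 0.1646]
ee_rot: [2.28, 1.984, -0.199]
force: [0.1, -1.2, -4.3]
width: 0.54
gripper_force: 50.0
```

Run:
```python
from m import *; from st import *
st()
im,d,m=grab('wrist'); P=cloud(d,m); np.savez('w2.npz',im=im,P=P,d=d)
im2,d2,m2=grab('scene'); cv2.imwrite('pics/w2.png',np.vstack([im[:300],im2[150:380]]) )
```

```text
5.775 tcp [0.4705 0.0355 0.1646] grasp [0.4694 0.0275 0.1183] yang -7.97 z [-0.0251 -0.1706 -0.985 ] f [ 0.1 -1.2 -4.3] fu -1.2 w 49.7 mm gf 50.0
rel tcp u,n -0.0119 -0.0002 q [ 0.13  0.44 -0.54  2.02  0.48  0.89 -0.86]
```

View pics/w2.png

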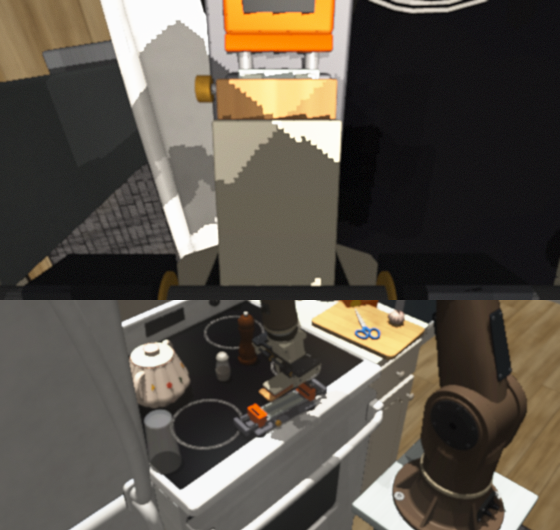

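The wrist view shows the bare tongue of the stone (cols 215–340, rows 80–118) lined up with the orange left jaw (cols 223–333, rows 0–50). I'll measure both in holder axes.

Run:
```python
from m import *; from st import *
f=np.load('w2.npz');P,im=f['P'],f['im']
U=(P[...,:2]-M)@u; N=(P[...,:2]-M)@n; Z=P[...,2]
for r in(5,20,32,45,85,95,105,113,125,150,200):
    print(r,[(round(float(U[r,c])*1e3,1),round(float(N[r,c])*1e3,1),round(float(Z[r,c])*1e3,1)) for c in(235,278,320)])
h=cv2.cvtColor(im,cv2.COLOR_BGR2HSV); o=(h[...,0]<12)&(h[...,1]>170)
J=o&(Z>.046)&(Z<.056)&(U>.06)&(U<.11); print('jaw U',np.percentile(U[J],[.5,99.5]),'N',np.percentile(N[J],[.5,99.5]),'Z',np.median(Z[J]))
v,c=np.mgrid[:420,:560]
for a,b in((82,92),(92,105),(105,116),(130,150),(160,200)):
    k=(v>=a)&(v<b)&(c>200)&(c<352)&(Z>.06); print(a,b,'N',np.percentile(N[k],[1,99]).round(4),'U',np.percentile(U[k],[.5,99.5]).round(4))
```

```text
5 [(89.9, -20.5, 48.2), (89.8, -0.1, 49.4), (90.0, 19.8, 47.9)]
20 [(83.6, -20.8, 49.1), (83.6, -0.1, 49.3), (83.6, 20.0, 49.1)]
32 [(78.4, -21.0, 49.3), (78.4, -0.1, 48.2), (78.4, 20.3, 49.5)]
45 [(72.6, -21.3, 49.4), (72.7, -0.1, 50.6), (72.7, 20.5, 50.7)]
85 [(58.4, -17.8, 88.5), (58.6, -0.1, 89.9), (58.6, 17.0, 89.4)]
95 [(54.6, -17.9, 89.4), (54.7, -0.1, 89.7), (54.7, 17.2, 89.6)]
105 [(50.9, -17.9, 91.5), (50.9, -0.1, 90.9), (50.8, 17.4, 90.1)]
113 [(47.7, -18.0, 91.6), (47.5, -0.1, 90.4), (47.5, 17.5, 90.3)]
125 [(45.9, -16.6, 105.6), (45.8, -0.1, 105.0), (46.0, 15.9, 105.8)]
150 [(36.6, -16.8, 107.8), (36.6, -0.1, 107.4), (36.3, 16.4, 106.3)]
200 [(17.0, -17.4, 111.5), (16.5, -0.1, 110.5), (16.7, 17.0, 110.8)]
jaw U [0.06948209 0.09156385] N [-0.02643027  0.02635547] Z 0.04898875046547431
82 92 N [-0.0253  0.0232] U [0.0561 0.0763]
92 105 N [-0.0254  0.0234] U [0.051  0.0595]
105 116 N [-0.0252  0.0233] U [0.0466 0.0763]
130 150 N [-0.0253  0.0234] U [0.0366 0.0443]
160 200 N [-0.0252  0.0234] U [0.0168 0.0763]
```

Request:
send_rows(motion="0.6 0.001 0 -0.02 0 0 0;0.6 0 0 -0.019 0 0 0;0.6 0 0 -0.01 0 0 0;0.6 0.0008 0.006 0 0 0 0;0.6 0.0008 0.006 0 0 0 0")

```text
clock: 6.5
position: [0.4739, 0.0484, 0.1165]
ee_rot: [2.279, 1.982, -0.198]
force: [-0.6, 0.5, -4.2]
width: 0.538
gripper_force: 50.0
```

Request:
send_rows(motion="0.6 0 0 0 0 0 0;0.6 0 0 0 0 0 0")

```text
clock: 6.75
position: [0.4736, 0.0479, 0.1163]
ee_rot: [2.279, 1.983, -0.199]
force: [-0.0, -0.9, -5.4]
width: 0.542
gripper_force: 50.0
```

```bash
python3 -c "from st import *;st()"
```

```text
6.75 tcp [0.4736 0.0479 0.1163] grasp [0.4725 0.0398 0.07  ] yang -7.95 z [-0.0237 -0.172  -0.9848] f [-0.  -0.9 -5.4] fu -0.9 w 49.9 mm gf 50.0
rel tcp u,n 0.0008 0.0012 q [ 0.06  0.52 -0.5   2.05  0.56  0.8  -0.96]
```

Request:
send_rows(motion="0.6 0.0003 0.0015 -0.0005 0 0 0;0.6 0.0002 0.0015 0 0 0 0;0.6 0.0002 0.0015 0 0 0 0;0.6 0 0 0 0 0 0")

```text
clock: 7.25
position: [0.474, 0.0514, 0.1154]
ee_rot: [2.279, 1.981, -0.202]
force: [0.2, -5.9, -3.1]
width: 0.538
gripper_force: 50.0
```

Request:
send_rows(motion="0.6 0.0003 0.002 0 0 0 0;0.6 0.0003 0.002 0 0 0 0;0.6 0 0 0 0 0 0")

```text
clock: 7.62
position: [0.4744, 0.0545, 0.1154]
ee_rot: [2.279, 1.98, -0.204]
force: [0.1, -8.7, -1.7]
width: 0.539
gripper_force: 50.0
```

```bash
python3 -c "from st import *;st()"
```

```text
7.625 tcp [0.4744 0.0545 0.1154] grasp [0.4732 0.0463 0.0691] yang -8.04 z [-0.0257 -0.1746 -0.9843] f [ 0.1 -8.7 -1.7] fu -8.6 w 49.6 mm gf 50.0
rel tcp u,n 0.0075 0.001 q [ 0.05  0.52 -0.5   2.05  0.56  0.81 -0.97]
```

Request:
send_rows(motion="0.6 0.0004 0.003 0 0 0 0;0.6 0.0004 0.003 0 0 0 0;0.6 0.0004 0.003 0 0 0 0;0.6 0.0004 0.003 0 0 0 0;0.6 0.0004 0.003 0 0 0 0")

```text
clock: 8.25
position: [0.4762, 0.0678, 0.1153]
ee_rot: [2.28, 1.977, -0.208]
force: [-1.3, -13.6, -0.8]
width: 0.538
gripper_force: 50.0
```

Request:
send_rows(motion="0.6 0.0003 0.0025 0 0 0 0;0.6 0.0003 0.0025 0 0 0 0;0.6 0 0 0 0 0 0")

```text
clock: 8.62
position: [0.4768, 0.0725, 0.1154]
ee_rot: [2.279, 1.977, -0.208]
force: [-0.7, -14.2, 0.4]
width: 0.54
gripper_force: 50.0
```

Run:
```python
from m import *; from st import *
st()
im,d,m=grab('wrist'); P=cloud(d,m); cv2.imwrite('pics/w3.png',im[:320])
U=(P[...,:2]-M)@u; N=(P[...,:2]-M)@n; Z=P[...,2]
c=278
for r in range(0,130,6): print(r,(U[r,c]*1e3).round(1),(Z[r,c]*1e3).round(1))
st()
```

```text
8.625 tcp [0.4768 0.0725 0.1154] grasp [0.4755 0.0641 0.0691] yang -8.14 z [-0.0269 -0.1777 -0.9837] f [ -0.7 -14.2   0.4] fu -14.2 w 49.7 mm gf 50.0
rel tcp u,n 0.0256 0.0009 q [ 0.01  0.53 -0.5   2.03  0.55  0.82 -1.  ]
0 128.6 -2.3
6 126.1 -1.2
12 123.6 -2.5
18 121.1 -2.0
24 117.5 45.8
30 115.5 48.6
36 113.6 51.4
42 111.6 49.7
48 109.6 50.5
54 107.6 48.8
60 105.5 48.4
66 103.5 49.5
72 101.4 49.6
78 99.1 48.7
84 96.7 46.9
90 94.7 48.4
96 92.7 50.1
102 88.8 40.4
108 86.6 41.3
114 84.3 42.0
120 83.7 51.1
126 82.8 57.2
8.675 tcp [0.4768 0.0724 0.1153] grasp [0.4755 0.0641 0.0691] yang -8.14 z [-0.0269 -0.1777 -0.9837] f [ -0.4 -13.7   1. ] fu -13.6 w 49.9 mm gf 50.0
rel tcp u,n 0.0255 0.0009 q [ 0.01  0.53 -0.5   2.03  0.55  0.82 -1.  ]
```

View pics/w3.png

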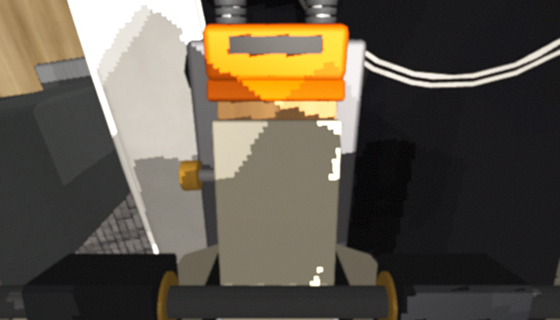

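The tongue is under the left lip, with the lip edge near row 98 (u≈92 mm). The jaw is therefore out about 21.5 mm, which agrees with the 14 N reading. I'll push about 4.5 mm more.

Request:
send_rows(motion="0.6 0.0003 0.002 0 0 0 0;0.6 0.0002 0.0015 0 0 0 0;0.6 0.0001 0.001 0 0 0 0;0.6 0 0 0 0 0 0;0.6 0 0 0 0 0 0")

```text
clock: 9.3
position: [0.4773, 0.0764, 0.1153]
ee_rot: [2.28, 1.976, -0.209]
force: [-1.1, -15.9, 1.4]
width: 0.539
gripper_force: 50.0
```

```bash
python3 -c "from st import *;st()"
```

```text
9.3 tcp [0.4773 0.0764 0.1153] grasp [0.4761 0.068  0.0691] yang -8.17 z [-0.0272 -0.1785 -0.9836] f [ -1.1 -15.9   1.4] fu -15.9 w 49.6 mm gf 50.0
rel tcp u,n 0.0295 0.0009 q [ 0.01  0.53 -0.5   2.03  0.55  0.83 -1.01]
```

Request:
send_rows(motion="0.6 -0.0002 -0.0016 -0.0016 1.29 -0.18 0;0.6 -0.0002 -0.0016 -0.0016 1.29 -0.18 0;0.6 -0.0002 -0.0015 -0.0017 1.29 -0.18 0;0.6 -0.0002 -0.0015 -0.0017 1.29 -0.18 0;0.6 0 0 0 0 0 0")

```text
clock: 9.93
position: [0.4763, 0.0696, 0.1084]
ee_rot: [2.33, 2.018, -0.108]
force: [-0.4, -16.0, -0.6]
width: 0.546
gripper_force: 50.0
```

```bash
python3 -c "from st import *;st()"
```

```text
9.925 tcp [0.4763 0.0696 0.1084] grasp [0.4756 0.0654 0.0616] yang -8.22 z [-0.0151 -0.089  -0.9959] f [ -0.4 -16.   -0.6] fu -15.9 w 50.2 mm gf 50.0
rel tcp u,n 0.0227 0.0008 q [ 0.1   0.53 -0.54  2.06  0.52  0.74 -0.93]
```

Request:
send_rows(motion="0.6 -0.0002 -0.0015 -0.0016 1.29 -0.18 0;0.6 -0.0002 -0.0014 -0.0016 1.29 -0.18 0;0.6 -0.0002 -0.0014 -0.0016 1.29 -0.18 0;0.6 0 0 0 0 0 0")

```text
clock: 10.42
position: [0.4757, 0.0653, 0.1033]
ee_rot: [2.365, 2.048, -0.028]
force: [0.4, -16.4, -2.9]
width: 0.536
gripper_force: 50.0
```

```bash
python3 -c "from st import *;st()"
```

```text
10.425 tcp [0.4757 0.0653 0.1033] grasp [0.4755 0.0643 0.0563] yang -8.22 z [-0.0056 -0.0213 -0.9998] f [  0.4 -16.4  -2.9] fu -16.2 w 49.3 mm gf 50.0
rel tcp u,n 0.0183 0.0009 q [ 0.17  0.54 -0.57  2.07  0.49  0.67 -0.87]
```

Request:
send_rows(motion="0.6 -0.0002 -0.0014 -0.0012 1.25 -0.17 0;0.6 0 0 0 0 0 0;0.6 -0.0003 -0.002 0 0 0 0;0.6 0 0 0 0 0 0")

```text
clock: 10.92
position: [0.4753, 0.0623, 0.1021]
ee_rot: [-2.373, -2.056, 0.002]
force: [0.6, -15.2, -5.3]
width: 0.542
gripper_force: 50.0
```

Run:
```python
from m import *; from st import *
st()
im,d,m=grab('scene'); f=cv2.resize(im[210:310,200:360],None,fx=4,fy=4,interpolation=cv2.INTER_CUBIC); cv2.imwrite('pics/s4.png',f)
```

```text
10.925 tcp [0.4753 0.0623 0.1021] grasp [0.4752 0.0623 0.0551] yang -8.18 z [-2.4e-03  4.0e-04 -1.0e+00] f [  0.6 -15.2  -5.3] fu -14.9 w 49.9 mm gf 50.0
rel tcp u,n 0.0153 0.0008 q [ 0.2   0.54 -0.58  2.08  0.48  0.66 -0.85]
```

View pics/s4.png

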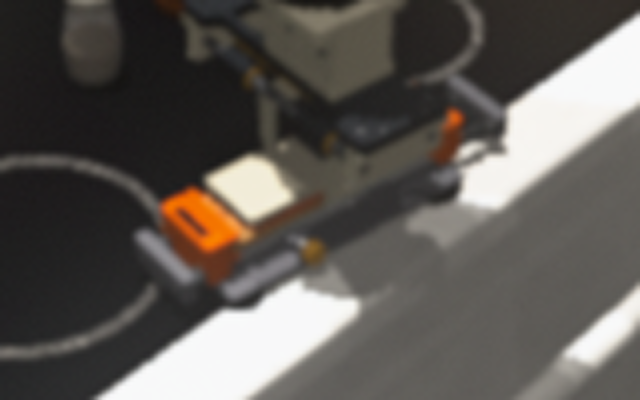

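The stone lies level, behind the left jaw and inside the right one. Fz equals its hanging weight, so it isn't resting on a lip. Now I'll let it slide back towards the middle.

Request:
send_rows(motion="0.6 -0.0003 -0.002 0 0 0 0;0.6 -0.0003 -0.002 0 0 0 0;0.6 -0.0003 -0.002 0 0 0 0;0.6 0 0 0 0 0 0")

```text
clock: 11.48
position: [0.4746, 0.0569, 0.1022]
ee_rot: [-2.372, -2.056, 0.001]
force: [1.3, -12.4, -5.9]
width: 0.54
gripper_force: 50.0
```

Request:
send_rows(motion="0.6 -0.0003 -0.002 0 0 0 0;0.6 -0.0003 -0.002 0 0 0 0;0.6 -0.0003 -0.002 0 0 0 0;0.6 0 0 0 0 0 0")

```text
clock: 11.98
position: [0.474, 0.0536, 0.1023]
ee_rot: [-2.368, -2.057, -0.005]
force: [1.3, -6.1, -12.8]
width: 0.539
gripper_force: 50.0
```

```bash
python3 -c "from st import *;st()"
```

```text
11.975 tcp [0.474  0.0536 0.1023] grasp [0.474  0.0539 0.0553] yang -8.04 z [-6.0e-04  5.3e-03 -1.0e+00] f [  1.3  -6.1 -12.8] fu -5.9 w 49.6 mm gf 50.0
rel tcp u,n 0.0065 0.0008 q [ 0.22  0.53 -0.58  2.09  0.47  0.65 -0.82]
```

Request:
send_rows(motion="0.6 -0.0003 -0.002 -0.0005 0 0 0;0.6 -0.0003 -0.002 0 0 0 0;0.6 0 0 0 0 0 0;0.6 0 0 0 0 0 0", force=15)

```text
clock: 12.48
position: [0.4736, 0.0509, 0.1023]
ee_rot: [-2.367, -2.059, -0.007]
force: [0.7, -4.4, -7.8]
width: 0.543
gripper_force: 15.0
```

Run:
```python
from m import *; from st import *
st()
im,d,m=grab('wrist'); P=cloud(d,m); cv2.imwrite('pics/w5.png',im[:320])
U=(P[...,:2]-M)@u; N=(P[...,:2]-M)@n; Z=P[...,2]
c=278
for r in range(40,230,8): print(r,(U[r,c]*1e3).round(1),(np.median(Z[r,255:300])*1e3).round(1))
```

```text
12.475 tcp [0.4736 0.0509 0.1023] grasp [0.4737 0.0512 0.0553] yang -7.95 z [ 5.0e-04  6.6e-03 -1.0e+00] f [ 0.7 -4.4 -7.8] fu -4.3 w 50.0 mm gf 15.0
rel tcp u,n 0.0038 0.0008 q [ 0.23  0.53 -0.59  2.09  0.47  0.65 -0.82]
40 101.6 50.1
48 98.7 49.9
56 96.2 49.1
64 93.6 49.3
72 90.4 48.7
80 87.8 47.8
88 84.7 49.2
96 81.8 49.0
104 78.9 39.9
112 75.7 39.8
120 72.7 50.1
128 69.8 53.7
136 66.8 53.5
144 63.6 54.0
152 60.5 53.7
160 57.5 53.7
168 54.2 53.8
176 51.0 53.7
184 47.7 53.9
192 44.4 53.9
200 41.1 53.8
208 37.8 53.8
216 34.5 54.1
224 30.5 54.0
```

View pics/w5.png

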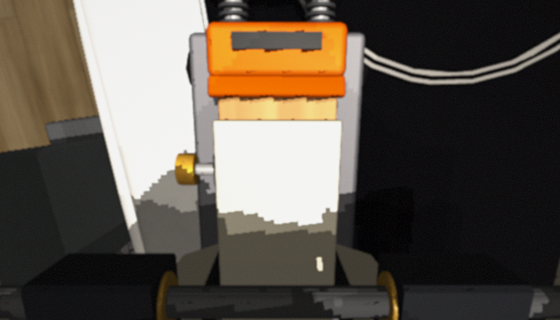

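The stone's top is level at 54 mm (bed 32 + 22), and the left jaw is out about 10 mm. I'll release it and withdraw upward.

Request:
send_rows(motion="0.6 -0.0002 -0.0015 0 0 0 0;0.6 -0.0001 -0.001 0 0 0 0;0.6 0 0 0 0 0 0", force=4)

```text
clock: 12.9
position: [0.4734, 0.0487, 0.1025]
ee_rot: [-2.366, -2.059, -0.008]
force: [-2.3, 0.2, -3.9]
width: 0.545
gripper_force: 4.0
```

Request:
send_rows(motion="0.3 0 0 0 0 0 0;0.3 0 0 0 0 0 0;0.3 0 0 0 0 0 0;0.3 0 0 0.01 0 0 0;0.3 0 0 0.03 0 0 0")

```text
clock: 13.52
position: [0.4727, 0.0483, 0.1424]
ee_rot: [-2.365, -2.058, -0.005]
force: [0.8, 0.7, -0.4]
width: 0.699
gripper_force: 0.0
```

Request:
send_rows(motion="0.3 0 0 0.04 0 0 0;0.3 -0.02 0 0.05 0 0 0;0.3 -0.03 0 0.05 0 0 0;0.3 -0.03 0 0.05 0 0 0;0.3 0 0 0 0 0 0")

```text
clock: 14.15
position: [0.3931, 0.0494, 0.3362]
ee_rot: [2.368, 2.062, 0.014]
force: [0.3, -0.2, -0.3]
width: 0.702
gripper_force: 0.0
```

Run:
```python
from m import *; from st import *
st()
im,d,m=grab('wrist'); P=cloud(d,m); cv2.imwrite('pics/w6.png',im)
U=(P[...,:2]-M)@u; N=(P[...,:2]-M)@n; Z=P[...,2]
h=cv2.cvtColor(im,cv2.COLOR_BGR2HSV); o=(h[...,0]<12)&(h[...,1]>170)&(Z>.046)&(Z<.056)&(abs(N)<.03)
for s in(1,-1):
    k=o&(s*U>.06)&(s*U<.13); print('jaw',s,k.sum(),np.percentile(s*U[k],[1,99]).round(4))
k=(abs(U)<.08)&(abs(N)<.035)&(Z>.0515)&(Z<.058)&~o
print('stone',rect(P,k,.0515,.058,(0,1,-1,1)))
Q=np.c_[U[k],N[k],np.ones(k.sum())]; print('tilt',np.linalg.lstsq(Q,Z[k],rcond=None)[0].round(4), np.median(U[k]),np.median(N[k]))
```

```text
14.15 tcp [0.3931 0.0494 0.3362] grasp [0.3935 0.0496 0.2892] yang -7.92 z [ 0.0076  0.0045 -1.    ] f [ 0.3 -0.2 -0.3] fu -0.1 w 64.5 mm gf 0.0
rel tcp u,n -0.0089 -0.0788 q [ 0.52  0.08 -0.8   1.97  0.06  1.11 -0.45]
jaw 1 46 [0.0783 0.1043]
jaw -1 165 [0.0774 0.1039]
stone (6054, array([0.4726, 0.0505, 0.0541]), array([0.4724, 0.0474]), array([0.1583, 0.0505]), 82.02)
tilt [-0.0059 -0.002   0.0541] 0.004592262878309314 -0.0002611900139312282
```

View pics/w6.png

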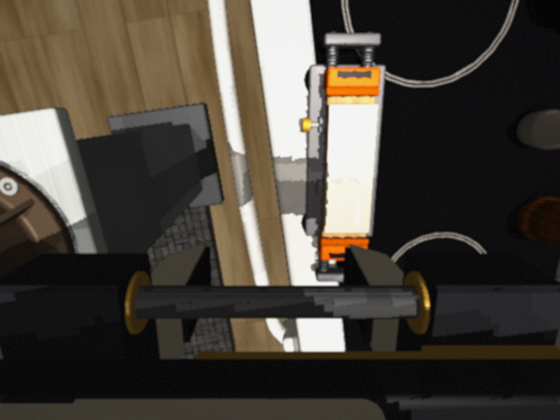

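The stone lies between both jaws: left lip at (353,97), right lip at (347,240). Each jaw is out about 8 mm, the stone is level with its top at 54 mm, aligned at 82.0° and centred. I'll hand it in.

```bash
python3 -c "from h import *;print(arm.sign_off())"
```

```text
the job is handed in; nothing more can be done
None
```

The whetstone is set in the holder, stone side up, and handed in: it lies flat on the bed, in line and centred, with each jaw about 8 mm out and the arm clear, about 14 s into the 54 s (the judge's result was not shown).

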